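# Fit the T-bolt in the drilling jig

### The arm

A 6-joint arm with a two-finger parallel gripper is mounted at the origin on the work surface. World frame = base frame: x ahead of the robot, y to its left, z up, the work surface at z = 0. Lengths are in mm, angles in rad, forces in N, time in s.
With the tool pointing down it reaches from about 400 to 825 mm from the base axis. Payload 7 kg.
Tool frame: the origin (TCP) lies where the fingers leave the gripper's body, on its centre line; the fingertips stand 66 mm ahead of it and the grasp point (between the pads) lies 47 mm ahead of it (robot.hold_point_z is the distance from the TCP to the grasp point, in mm); z points along the fingers, x is the direction in which the jaws open and shut, and the axes are right-handed (so a half turn about z gives the same grasp; the last joint's range is limited). The gripper opens to 88 mm and grips with 3 to 60 N. Pads are 19 mm wide; open, the fingers measure 130 mm over their backs; the gripper's body (78 mm by 193 mm) begins 47 mm behind the grasp point.
Start: joints at [1.575, 0.359, 0.012, 0, -1.224, -0.288], TCP at [189.013, 647.973, 292.161] pointing down, gripper open.
Joint ranges: [-3.07, 3.07], [-1.43, 2.12], [-1.02, 1.25], [-3.03, 1.67], [-3.05, -0], [-3.03, 3.03]. Speed limits (rad/s): [2.39, 2.39, 3.01, 3.14, 3.14, 3.14].

### API

Orientations are given as a unit quaternion [x, y, z, w].
In Python, from cell import robot gives the robot as it stands. Calls block until the motion is done:
- robot.goto(position, orientation): joint-space move of the TCP to a pose.
- robot.movel(position, rotation=None, rate=150): straight line of the TCP; rotation=None keeps the orientation; rate is the mean speed in mm/s.
- robot.goto_joints(angles): joint-space move.
- robot.gripper_open() and robot.grasp(): open the fingers fully, or close them until they stop; the grip force is fixed at half the most.
- robot.wait(seconds).
- robot.inverse_kinematics(position, orientation): joint angles nearest the present ones, or None.
- robot.state(): the state.
- robot.snapshot(name): name is "scene" or "top" or "wrist"; returns a dict with "img" (400x640x3 uint8, red, green, blue), "depth" (400x640 float32, mm along the optical axis (not along the pixel's ray), 0 where there is no reading), "mtx" (3x3 intrinsics, pixels), "R" (3x3) and "t" (3): a world point X has camera coordinates R X + t; the wrist camera has in their place "hand_eye" (4x4, takes a point from camera to tool coordinates, whose origin is the TCP and whose axes are the tool frame's). Camera axes: x right, y down, z forward; pixel columns grow to the right and rows downward; lengths in mm; the calibration is good to about 2 mm. A picture is of the moment at which its call begins: read the wrist's pose just before it.
A pose or a line that the arm cannot do raises robot.PlanningError and nothing moves.
- robot.job_done(): hands the job in, once; it reports no verdict.
The state is a dict: "time_s": time; "joint_pos": joint angles; "qd": joint speeds; "tau": joint torques, N m; "tcp_pos": TCP position; "tcp_rot": TCP orientation; "wrist_force": force on the tool from outside, world axes, zero at the start; "wrist_torque": the same for the moment, N m; "gripper_width": finger opening in mm.
Only numpy, scipy, OpenCV 4.12 (cv2) and the standard library are available. Lean on these libraries where they do the work, as an engineer would, in place of code of your own. Each camera call takes 0.05 s, during which the arm holds its last target.

### The job

Take the T-bolt with the bar-shaped nut out of the wooden rack and lower its head lengthwise into the slot of the jig block, about midway along, until its collar rests on the block. Turn it a quarter turn clockwise (seen from above) so that the head lies square across under the slot's lips, then turn the nut clockwise about a sixth of a turn further to tighten it, and let go.

Things in the scene. Friction and masses are not known exactly. Their poses are not given: they have to be found in the camera images.
- t_bolt: Upright steel T-bolt, 0.28 kg, 66 mm high; in its rack pocket it stands 6 mm over the table. Origin: centre of the head's underside; x along the head, z up. Heights over origin: head 43 x 21 mm to 10, corners cut for clockwise turning; shank 16 mm thick; round collar 50 mm wide, 22 to 28; nut hub 14 mm thick to 40; nut's flat bar 48 x 14 mm, 40 to 66: grip here. At the start the bar lies along x.
- bar_nut (a joint): Turn of the nut on the bolt, rad: 0 loose at the start (bar along the head), grows clockwise from above, stop at 1.4. Stiff, 0.12 N m: the bolt turns with it until the head strikes the channel walls about 10 degrees beyond square; then the nut turns on the bolt, so one long clockwise turn can do both. Pressing the collar down hard while turning would turn the nut first.
- slot (a point): Middle of the T-slot's mouth, level with the top of the jig: a fixed wooden block 180 mm long (x), 120 wide (y), 34 high, with an aluminium-lipped slot along its whole length. x along the slot, z up. Mouth 32 mm wide, lips 8 mm thick, channel below 46 mm wide and 16 high. With the collar resting on the lips the bolt's origin is 22 mm below this point.
- rack: Fixed low wooden rack, 244 mm long (x), 56 wide, 22 high, origin under its centre. Three oblong pockets along x, 76 mm apart, 16 mm deep, 3 mm or more clear of the heads. They hold three bolts alike below: the one wanted has the bar nut; one has a round 40 mm knob, one a low hexagon head. Which pocket is whose varies.
Not all that is in view belongs to the job. There is more than one size of the part that bears slot; the job needs the middle-sized.

How it is judged:
By the outcome, as a careful person would: the job done as asked, in the order asked, and still so for the second after the job is handed in, with the robot touching nothing.
It also fails if it takes over 48 s, if anything falls off the work surface, if the arm or the gripper's body presses on something with over 40 N, if the wrist force passes 120 N, or if a joint passes its speed limit or range.

## Working session

There is one attempt and no reset: what is moved stays moved. The work goes in short steps, each a Python script; the robot and the scene stay as the last script left them, time stands still between calls to the robot, and variables do not carry over. Pictures are saved under pics/ and viewed, and the job is handed in when it is done.

```bash
mkdir -p pics; ls; python3 - <<'E'
from cell import robot
import cv2, pickle
s=robot.state();print(s)
for n in ["scene","top","wrist"]:
    d=robot.snapshot(n); d['state']=s
    pickle.dump(d,open(f'{n}0.pkl','wb'))
    cv2.imwrite(f'pics/{n}0.png',d['img'][:,:,::-1])
    print(n,d['mtx'],{k:d[k] for k in d if k in('R','t','hand_eye')})
E
```

```text
pics
{'time_s': 0.0, 'joint_pos': array([ 1.57508565e+00,  3.59387881e-01,  1.10965271e-02, -3.96377515e-04,
       -1.22410400e+00, -2.88087867e-01]), 'qd': array([-0.00192858,  0.00200601,  0.00041346, -0.00123182, -0.0012705 ,
        0.00020895]), 'tau': array([-2.94898982e-04, -5.82719994e+01,  2.93051541e+01,  6.99695393e+00,
        6.97085430e-03, -1.56166111e-04]), 'tcp_pos': array([188.90732628, 647.63836534, 291.23002138]), 'tcp_rot': array([-5.99944029e-01,  8.00041554e-01, -5.30499853e-04, -6.26512538e-04]), 'wrist_force': array([ 0.99179864, -0.70970247, -0.02018527]), 'wrist_torque': array([ 0.00673242, -0.02757304, -0.05359698]), 'gripper_width': 87.53414170888696}
scene [[432.81575677   0.         311.54721658]
 [  0.         432.81575677 203.2761034 ]
 [  0.           0.           1.        ]] {'R': array([[ 0.73890447,  0.67353888,  0.01911957],
       [ 0.51312447, -0.54407793, -0.6638392 ],
       [-0.43671897,  0.50032448, -0.7476309 ]]), 't': array([-299.41364286, -221.02105003, 1249.60811077])}
top [[512.21623161   0.         328.16687523]
 [  0.         512.21623161 206.27601207]
 [  0.           0.           1.        ]] {'R': array([[ 0.00624791, -0.99985944,  0.01555852],
       [-0.99814732, -0.00717737, -0.06041866],
       [ 0.06052183, -0.0151522 , -0.99805186]]), 't': array([ -59.53016039,  446.19063639, 1243.08217908])}
wrist [[306.09764519   0.         323.77819576]
 [  0.         306.09764519 197.4568189 ]
 [  0.           0.           1.        ]] {'hand_eye': array([[ 9.99999800e-01,  6.24074237e-04,  1.03402937e-04,
        -8.47781284e-01],
       [-6.27446386e-04,  9.57751195e-01,  2.87597383e-01,
        -7.84096646e+01],
       [ 8.04478306e-05, -2.87597390e-01,  9.57751395e-01,
        -9.38438617e+01],
       [ 0.00000000e+00,  0.00000000e+00,  0.00000000e+00,
         1.00000000e+00]])}
```

View pics/scene0.png

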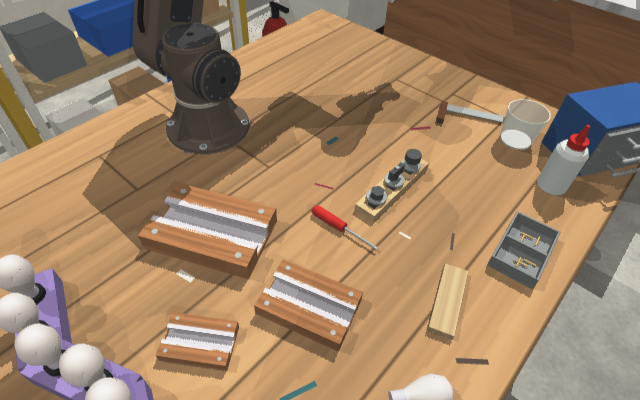

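View pics/top0.png

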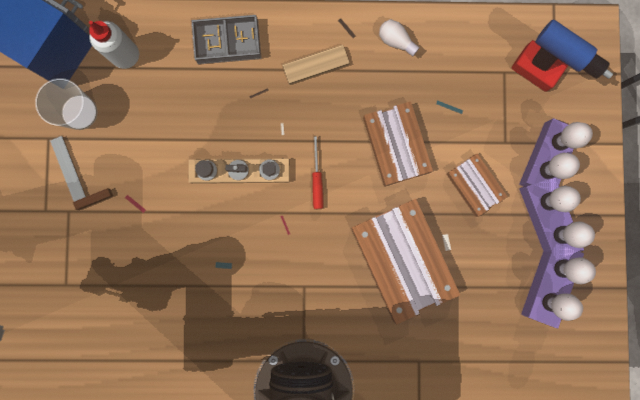

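View pics/wrist0.png

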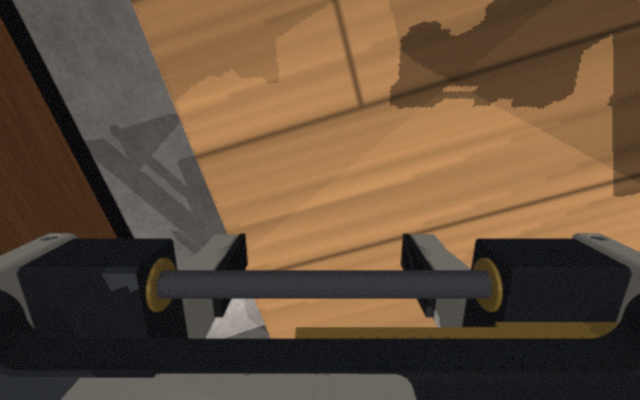

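```bash
cat > h.py <<'E'
import numpy as np, cv2, pickle
def load(n): return pickle.load(open(n,'rb'))
def pix2plane(d,uv,z):
    K,R,t=d['mtx'],np.array(d['R']),np.array(d['t']).ravel()
    r=R.T@np.linalg.inv(K)@np.array([uv[0],uv[1],1.]); c=-R.T@t
    return c+r*(z-c[2])/r[2]
def cloud(d):
    K,R,t=d['mtx'],np.array(d['R']),np.array(d['t']).ravel()
    v,u=np.mgrid[:400,:640]; z=d['depth']
    P=np.stack([(u-K[0,2])/K[0,0]*z,(v-K[1,2])/K[1,1]*z,z],-1)
    return (P-t)@R
E
python3 - <<'E'
from h import *
d=load('top0.pkl'); im=d['img'][:,:,::-1]
a=cv2.resize(im[140:200,180:300],None,fx=6,fy=6,interpolation=cv2.INTER_CUBIC)
b=cv2.resize(im[90:200,350:520],None,fx=4,fy=4,interpolation=cv2.INTER_CUBIC)
c=np.zeros((a.shape[0],720,3),np.uint8); 
cv2.imwrite('pics/za.png',a);cv2.imwrite('pics/zb.png',b)
C=cloud(d)
for n,(u0,v0,u1,v1) in dict(rack=(185,150,297,192),mid=(355,95,440,192)).items():
    Z=C[v0:v1,u0:u1,2]; print(n,np.histogram(Z,bins=np.arange(-10,90,4)))
d=load('scene0.pkl'); im=d['img'][:,:,::-1]
cv2.imwrite('pics/zc.png',cv2.resize(im[140:225,345:440],None,fx=6,fy=6,interpolation=cv2.INTER_CUBIC))
E
```

```text
rack (array([  14,  400, 1329,  585,   91,   39,   66,  467,  575,  103,  194,
        233,   44,    5,   37,   85,   42,   11,   48,  166,  104,   40,
          4,    0]), array([-10,  -6,  -2,   2,   6,  10,  14,  18,  22,  26,  30,  34,  38,
        42,  46,  50,  54,  58,  62,  66,  70,  74,  78,  82,  86]))
mid (array([  30,  893, 2558, 1010,  396,  466,  113,   27,   17,  156, 1164,
       1210,  165,    1,    0,    0,    0,    0,    0,    0,    0,    0,
          0,    0]), array([-10,  -6,  -2,   2,   6,  10,  14,  18,  22,  26,  30,  34,  38,
        42,  46,  50,  54,  58,  62,  66,  70,  74,  78,  82,  86]))
```

View pics/za.png

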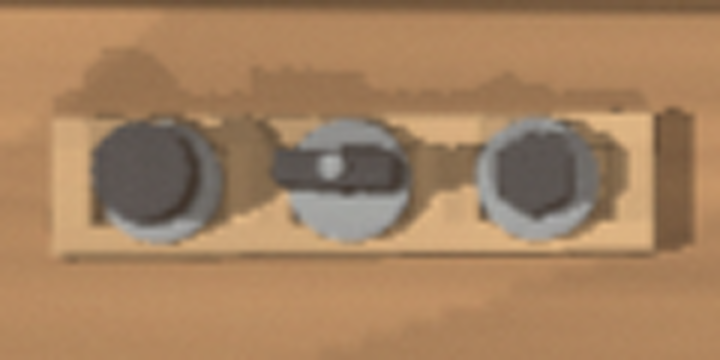

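View pics/zb.png

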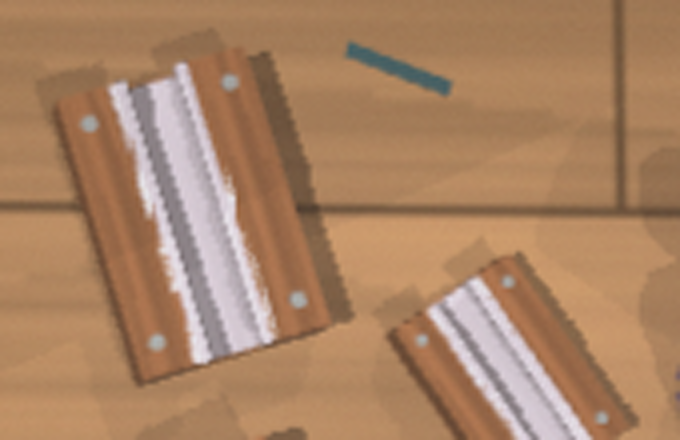

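View pics/zc.png

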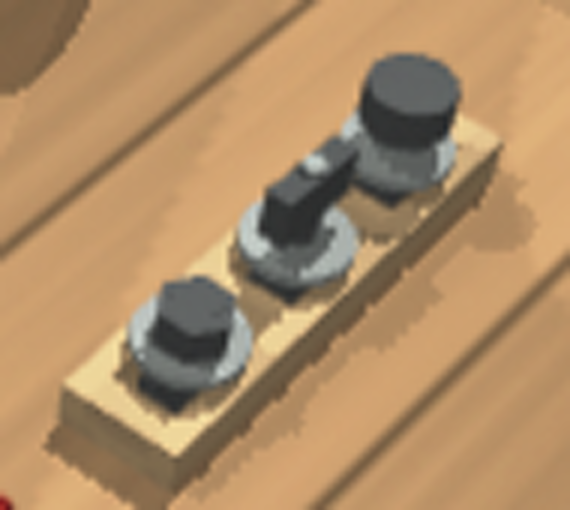

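```bash
python3 - <<'E'
from h import *
d=load('top0.pkl')
def f(p,s,o,z): return pix2plane(d,((p[0]+.5)/s-.5+o[0],(p[1]+.5)/s-.5+o[1]),z)[:2]
r=np.array([f(p,6,(180,140),22) for p in [(50,115),(652,112),(655,250),(52,255)]])
print('rack',r.round(1).tolist(),r.mean(0)); e=r[0]+r[3]-r[1]-r[2]; print(np.degrees(np.arctan2(e[1],e[0])),np.linalg.norm(e)/2)
b=np.array([f(p,6,(180,140),72) for p in [(275,168),(405,168),(330,165)]]); print('bar',b,b[:2].mean(0))
for P in ([(90,124),(230,82),(298,300),(157,343)],[(57,103),(243,48),(330,323),(142,383)]):
    r=np.array([f(p,4,(350,90),34) for p in P]); print('jig',r.round(1).tolist(),r.mean(0)); e=r[0]+r[1]-r[2]-r[3]; print(np.degrees(np.arctan2(e[1],e[0])),np.linalg.norm(e)/2,np.linalg.norm(r[0]-r[1]))
from cell import robot
# views
from scipy.spatial.transform import Rotation as Ro
print(Ro.from_quat(robot.state()['tcp_rot']).as_matrix().round(3))
E
```

```text
rack [[559.9, 286.8], [563.2, 42.1], [506.6, 40.3], [502.7, 284.7]] [533.10396028 163.4634976 ]
90.85899762131528 244.5828552555175
bar [[532.18726738 185.78400726]
 [532.61162409 135.11924185]
 [533.54652344 164.37744605]] [532.39944574 160.45162455]
jig [[655.8, -162.3], [682.6, -248.1], [548.6, -289.2], [521.6, -203.2]] [ 602.14397868 -225.69591906]
16.990806968115137 140.2040306913344 89.90468009381267
jig [[668.5, -142.1], [703.8, -256.2], [534.7, -308.6], [497.1, -194.1]] [ 601.04514641 -225.23695845]
17.04569795741962 178.08954968539516 119.38382602425229
[[-0.28  -0.96  -0.   ]
 [-0.96   0.28  -0.001]
 [ 0.001 -0.    -1.   ]]
```

```bash
cat >> h.py <<'E'
from scipy.spatial.transform import Rotation as Ro
def quat(psi):
    p=np.radians(psi);x=np.array([np.cos(p),np.sin(p),0]);z=np.array([0,0,-1.]);return Ro.from_matrix(np.stack([x,np.cross(z,x),z],1)).as_quat()
def wsnap(robot,name):
    s=robot.state(); d=robot.snapshot('wrist'); d['state']=s
    T=np.eye(4);T[:3,:3]=Ro.from_quat(s['tcp_rot']).as_matrix();T[:3,3]=s['tcp_pos']
    W=np.linalg.inv(T@d['hand_eye']); d['R']=W[:3,:3];d['t']=W[:3,3]
    pickle.dump(d,open(name+'.pkl','wb'));cv2.imwrite(f'pics/{name}.png',d['img'][:,:,::-1]); return d
E
python3 - <<'E'
from h import *
from cell import robot
np.set_printoptions(precision=3,suppress=True)
q=robot.inverse_kinematics([601.5,-225.5,260],quat(-73)); print('view',q)
for ps in (-73,-153,-233): print(ps,robot.inverse_kinematics([601.5,-225.5,112],quat(ps)))
print('rack',robot.inverse_kinematics([532,161,222],quat(0.9)),robot.inverse_kinematics([532,161,222],quat(180.9)))
E
```

```text
view [-0.055  0.327 -0.11   0.    -1.134  1.923]
-73 [-0.055  0.466 -0.272  0.    -0.833  1.923]
-153 [-0.055  0.466 -0.272  0.    -0.833  0.527]
-233 [-0.055  0.466 -0.272  0.    -0.833 -0.87 ]
rack [ 0.646  0.221 -0.351  0.    -0.998  2.511] [ 0.646  0.221 -0.351  0.    -0.998 -0.63 ]
```

```bash
python3 - <<'E'
from h import *
from cell import robot
robot.goto([601.5,-225.5,210],quat(-73)); print(robot.state()['time_s'])
wsnap(robot,'wj1')
robot.goto([532.5,161,222],quat(0.9)); print(robot.state()['time_s'])
d=wsnap(robot,'wr1'); print(d['state']['tcp_pos'],d['state']['wrist_force'])
E
```

```text
3.5333
5.0417
[532.78872546 160.34057163 221.95921936] [ 0.4006753  -0.3365231   0.42493665]
```

View pics/wj1.png

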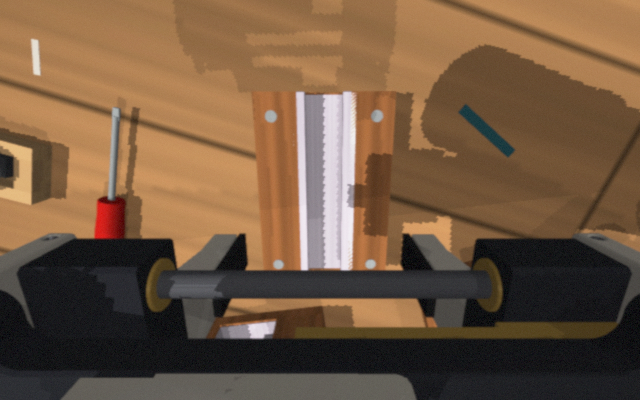

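View pics/wr1.png

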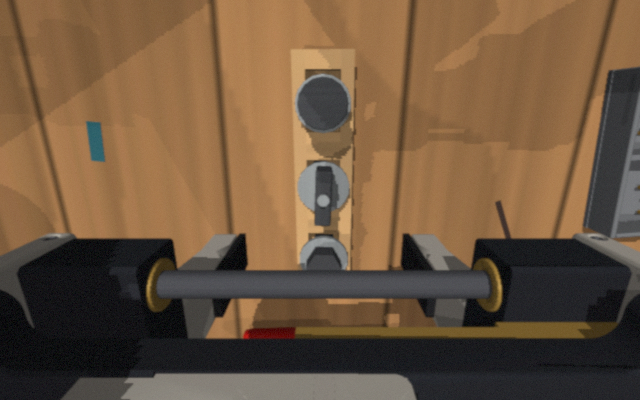

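```bash
python3 - <<'E'
from h import *
a=load('wj1.pkl')['img'][80:280,240:410,::-1];b=load('wr1.pkl')['img'][150:230,280:370,::-1]
cv2.imwrite('pics/zj.png',cv2.resize(a,None,fx=3,fy=3,interpolation=cv2.INTER_CUBIC))
cv2.imwrite('pics/zr.png',cv2.resize(b,None,fx=7,fy=7,interpolation=cv2.INTER_CUBIC))
E
```

```text
(no output)
```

View pics/zj.png

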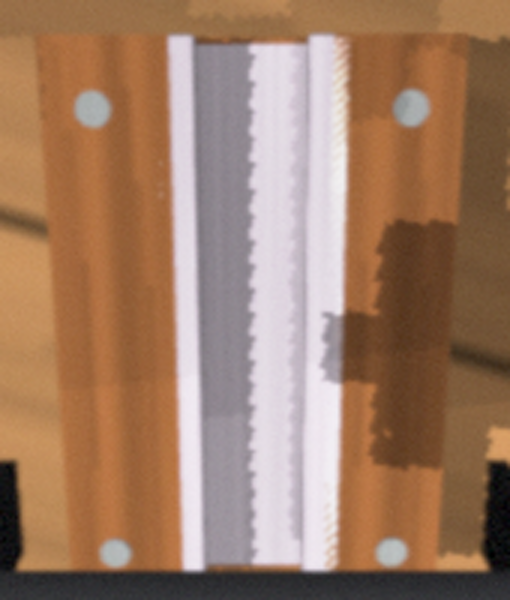

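View pics/zr.png

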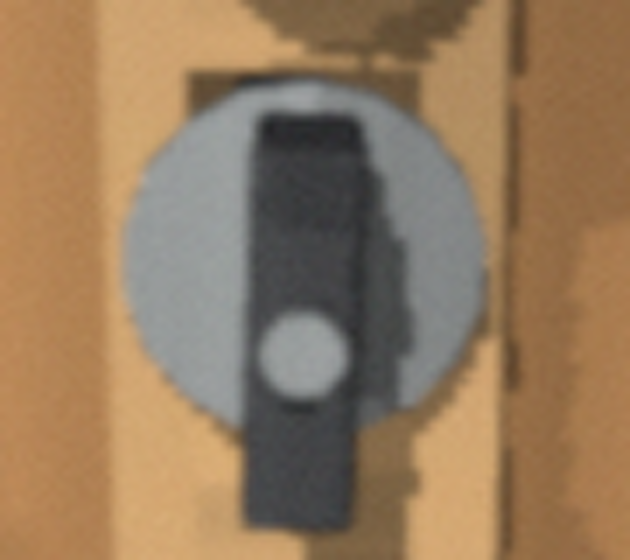

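```bash
python3 - <<'E'
from h import *
np.set_printoptions(precision=2,suppress=True)
d=load('wr1.pkl')
g=lambda p,s,o,z:pix2plane(d,((p[0]+.5)/s-.5+o[0],(p[1]+.5)/s-.5+o[1]),z)
for n,p,z in [('nearL',(244,527),72),('nearR',(352,530),72),('farL',(255,150),72),('farR',(363,150),72),('farL115',(256,115),72),('dot',(303,355),72),('dot',(303,355),74)]:
    print(n,g(p,7,(280,150),z))
# collar circle z=34: extremes
c=[g(p,7,(280,150),34) for p in [(122,255),(486,255),(303,80)]];print('collar L,R,top',c, (c[0]+c[1])/2)
C=cloud(d); print('depth z along bar',[C[int(150+y/7),int(280+302/7),2].round(1) for y in (120,135,150,170,200,240,300,355,400,450,500,520)])
d=load('wj1.pkl')
S=np.array([g(p,3,(240,80),34)[:2] for p in [(93,109),(412,108),(392,552),(115,553)]]);print('screws',S,S.mean(0))
e=S[0]+S[1]-S[2]-S[3];print('ang',np.degrees(np.arctan2(e[1],e[0])))
for v,l,r in [(100,(170,194),(309,335)),(300,(176,199),(306,330)),(540,(183,205),(303,326))]:
    a=g((l[1],v),3,(240,80),34)[:2];b=g((r[0],v),3,(240,80),34)[:2];print('slot',a,b,(a+b)/2,np.linalg.norm(a-b))
T=d['state'];print(T['tcp_pos'],Ro.from_quat(T['tcp_rot']).as_matrix()[:,0])
E
```

```text
nearL [525.87 141.11  72.  ]
nearR [539.06 140.91  72.  ]
farL [526.87 187.98  72.  ]
farR [539.38 188.16  72.  ]
farL115 [526.96 192.09  72.  ]
dot [532.77 163.2   72.  ]
dot [532.77 163.83  74.  ]
collar L,R,top [array([508.06, 165.25,  34.  ]), array([557.49, 165.97,  34.  ]), array([532.31, 189.56,  34.  ])] [532.78 165.61  34.  ]
depth z along bar [np.float64(55.5), np.float64(64.8), np.float64(72.2), np.float64(73.3), np.float64(73.7), np.float64(73.8), np.float64(74.4), np.float64(76.5), np.float64(73.7), np.float64(73.0), np.float64(72.8), np.float64(72.5)]
screws [[ 655.57 -160.61]
 [ 682.45 -247.18]
 [ 547.96 -289.  ]
 [ 520.91 -202.19]] [ 601.72 -224.74]
ang 17.216423611144194
slot [ 666.37 -187.37] [ 675.94 -218.52] [ 671.16 -202.94] 32.59284765195811
slot [ 610.9  -204.88] [ 620.38 -235.73] [ 615.64 -220.3 ] 32.27387249565633
slot [ 534.14 -229.11] [ 543.55 -259.72] [ 538.84 -244.42] 32.0285770625803
[ 601.79 -224.9   210.06] [ 0.29 -0.96  0.  ]
```

```bash
python3 - <<'E'
from h import *
from cell import robot
robot.goto([532.75,164.5,222],quat(180)); print(robot.state()['time_s'])
d=wsnap(robot,'wr2'); print(d['state']['tcp_pos'])
robot.goto([532.75,164.5,222],quat(0)); print(robot.state()['time_s'])
d=wsnap(robot,'wr3'); print(d['state']['tcp_pos'])
a=[load(n)['img'][150:230,280:370,::-1] for n in ('wr2.pkl','wr3.pkl')]
cv2.imwrite('pics/zr2.png',cv2.resize(np.hstack(a),None,fx=4,fy=4,interpolation=cv2.INTER_CUBIC))
E
```

```text
7.7583
[532.76902989 164.44252546 222.01267026]
10.4583
[532.75754631 164.51564273 222.02624037]
```

View pics/zr2.png

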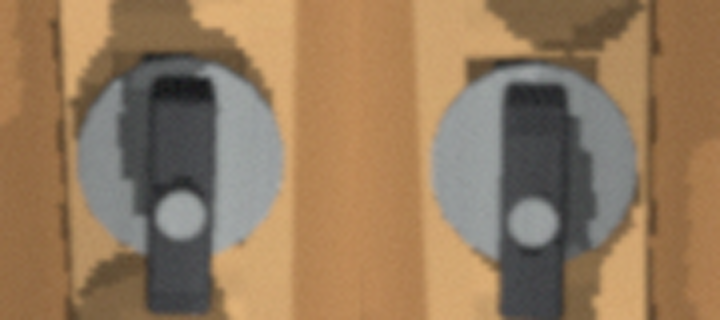

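```bash
python3 - <<'E'
from h import *
np.set_printoptions(precision=2,suppress=True)
for n,uv in (('wr2.pkl',(280+181/4,150+214/4)),('wr3.pkl',(280+173/4,150+222/4)),('wr1.pkl',(280+303/7,150+355/7))):
    d=load(n);im=cv2.cvtColor(d['img'],cv2.COLOR_RGB2GRAY).astype(float)
    u,v=map(int,uv); u0,v0=u-9,v-9
    w=im[v0:v0+19,u0:u0+19]; 
    yy,xx=np.mgrid[:19,:19]; m=(np.hypot(xx-(uv[0]-u0),yy-(uv[1]-v0))<7)&(np.abs(xx-(uv[0]-u0))<6.5)
    ww=np.clip(w-100,0,60)*m
    c=((xx*ww).sum()/ww.sum()+u0,(yy*ww).sum()/ww.sum()+v0)
    # bar edges by row: dark pixel columns (bar) near row v+10
    p=pix2plane(d,c,76); print(n,c,uv,p[:2])
    # bar bottom-end and edges subpixel
    g=im[v+8:v+18,u-16:u+17].mean(0) ; gr=np.diff(g); i,j=gr[:16].argmin(),16+gr[16:].argmax()
    sub=lambda k:k+0.5*(gr[k-1]-gr[k+1])/(gr[k-1]-2*gr[k]+gr[k+1])
    L,R=u-16+sub(i)+.5,u-16+sub(j)+.5
    print('  edges',L,R,pix2plane(d,((L+R)/2,v+13),72)[:2],(pix2plane(d,(R,v),72)-pix2plane(d,(L,v),72))[:2])
E
```

```text
wr2.pkl (np.float64(324.76570945945946), np.float64(203.51097972972974)) (325.25, 203.5) [532.65 164.48]
  edges 315.83653846153845 332.5829596412556 [533.09 176.88] [-14.01  -0.02]
wr3.pkl (np.float64(322.767419783558), np.float64(205.13423201063225)) (323.25, 205.5) [532.72 164.46]
  edges 314.1853448275862 330.6824925816024 [532.42 151.65] [13.83  0.  ]
wr1.pkl (np.float64(322.8008768724881), np.float64(200.30032882718305)) (323.2857142857143, 200.71428571428572) [532.72 164.43]
  edges 314.0358565737052 330.65901639344264 [532.49 151.95] [13.86  0.2 ]
```

```bash
python3 - <<'E'
from h import *
from cell import robot
np.set_printoptions(precision=2,suppress=True)
def p(m): s=robot.state();print(m,s['time_s'],s['tcp_pos'],s['wrist_force'],s['wrist_torque'],s['gripper_width'])
robot.movel([532.7,164.47,106.5],quat(-1.5),rate=120);p('down')
robot.grasp();p('grip')
robot.movel([532.7,164.47,160],quat(-1.5),rate=80);p('up')
wsnap(robot,'wh1')
E
```

```text
down 11.625 [533.11 164.76 107.17] [0.1  0.91 0.18] [-0.04 -0.09  0.06] 87.7605344846286
grip 12.775 [532.64 164.46 106.42] [-1.47  0.21 -0.88] [-0.04 -0.09  0.02] 13.809170402597525
up 13.5917 [532.36 164.3  159.6 ] [-0.13 -0.08 -3.4 ] [-0.1  -0.09 -0.02] 13.962888574280608
```

View pics/wh1.png

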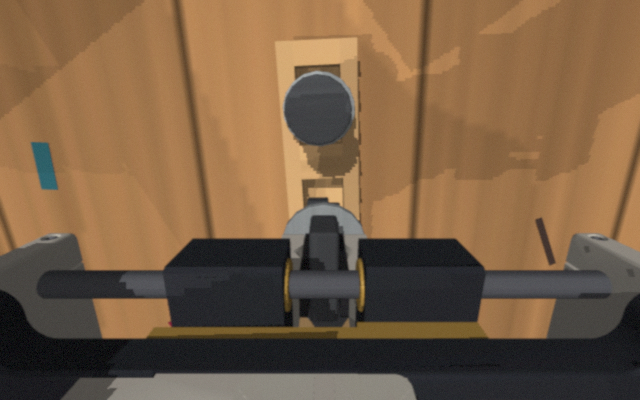

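```bash
python3 - <<'E'
from h import *
from cell import robot
np.set_printoptions(precision=2,suppress=True)
def p(m): s=robot.state();print(m,s['time_s'],s['tcp_pos'],s['wrist_force'],s['wrist_torque'],s['gripper_width'])
robot.movel([532.7,164.47,210],quat(-1.5),rate=120)
robot.goto([601.7,-224.75,190],quat(-72.8));p('over')
robot.movel([601.7,-224.75,146],quat(-72.8),rate=100);robot.wait(0.2);p('hover')
wsnap(robot,'wh2')
E
```

```text
over 15.675 [ 601.96 -223.76  190.  ] [-0.37 -0.06 -2.52] [ 0.02 -0.07  0.02] 13.878525347642048
hover 16.4667 [ 602.15 -224.78  146.84] [-0.42 -1.17 -3.47] [-0.1  -0.04 -0.01] 13.85159528886352
```

View pics/wh2.png

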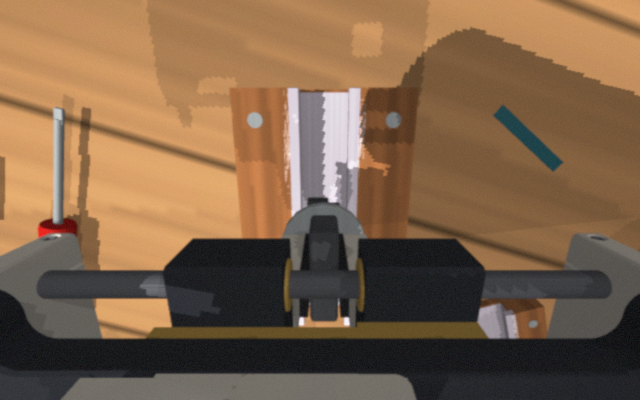

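```bash
python3 - <<'E'
from h import *
from cell import robot
np.set_printoptions(precision=2,suppress=True)
def p(m): s=robot.state();print(m,round(s['time_s'],2),s['tcp_pos'],s['wrist_force'],s['wrist_torque'],round(s['gripper_width'],2));return s
q=quat(-72.8)
robot.movel([601.7,-224.75,122],q,rate=60);p('in')
robot.movel([601.7,-224.75,115],q,rate=40);robot.wait(.1);p('in')
for z in (113.8,113,112.4,111.8,111.2,110.6):
    robot.movel([601.7,-224.75,z],q,rate=20);robot.wait(.15);s=p(z)
    if s['wrist_force'][2]>2: break
E
```

```text
in 17.07 [ 601.58 -224.8   121.5 ] [ 0.4   0.26 -2.77] [-0.04 -0.11  0.  ] 13.68
in 17.49 [ 601.8  -224.79  115.13] [-0.94 -0.57 -2.2 ] [-0.12  0.   -0.01] 13.56
113.8 17.89 [ 601.72 -224.76  113.89] [ 0.58 -0.05 -2.02] [-0.09 -0.06  0.01] 13.94
113 18.29 [ 601.71 -224.73  113.01] [ 0.99 -0.52 -2.99] [-0.08  0.06  0.05] 13.68
112.4 18.69 [ 601.8  -224.75  112.5 ] [-0.13  0.52 -1.57] [ 0.04 -0.04 -0.  ] 14.09
111.8 19.09 [ 601.81 -224.73  112.39] [-2.08  1.41  5.16] [0.44 0.77 0.  ] 13.57
```

```bash
python3 - <<'E'
from h import *
from cell import robot
np.set_printoptions(precision=2,suppress=True)
def p(m): s=robot.state();R=Ro.from_quat(s['tcp_rot']).as_matrix();print(m,round(s['time_s'],2),s['tcp_pos'],s['wrist_force'],s['wrist_torque'],round(s['gripper_width'],2),'psi',np.degrees(np.arctan2(R[1,0],R[0,0])).round(1));return s
P=[601.7,-224.75,112.3]
robot.movel(P,quat(-72.8),rate=20);p('ease')
for a in (30,60,80,90):
    robot.goto(P,quat(-72.8-a));s=p(a)
    if np.linalg.norm(s['wrist_force'][:2])>20: break
wsnap(robot,'wt1')
d=robot.snapshot('scene');cv2.imwrite('pics/st1.png',cv2.resize(d['img'][240:360,220:400,::-1],None,fx=4,fy=4))
E
```

```text
ease 19.34 [ 601.81 -224.74  112.44] [-1.94  1.05  2.29] [ 0.38  0.36 -0.03] 13.83 psi -72.8
30 19.91 [ 602.22 -224.88  112.47] [ 1.37 -0.3   1.49] [-0.28 -0.55  0.06] 13.37 psi -102.6
60 20.48 [ 601.74 -224.83  112.41] [ 0.56 -0.54  2.64] [-0.17 -0.2  -0.06] 13.73 psi -132.5
80 20.9 [ 601.61 -224.79  112.39] [-0.16  0.12  3.02] [-0.09 -0.03  0.01] 13.81 psi -152.5
90 21.19 [ 601.62 -224.74  112.39] [-0.43 -0.14  4.38] [-0.05  0.1  -0.09] 13.82 psi -162.4
```

View pics/st1.png

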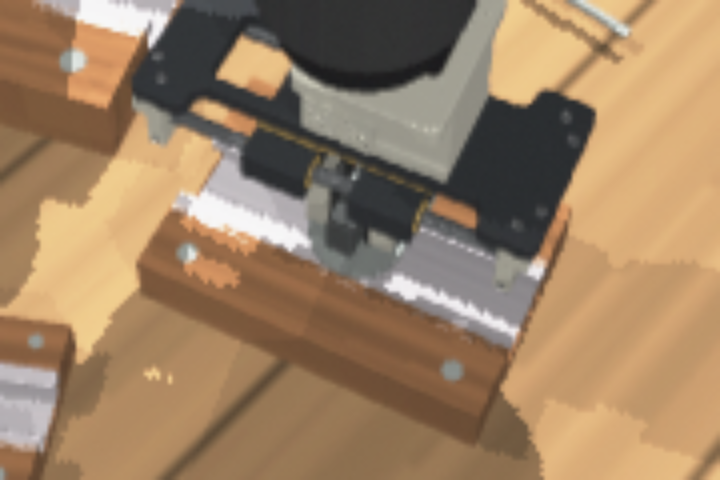

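View pics/wt1.png

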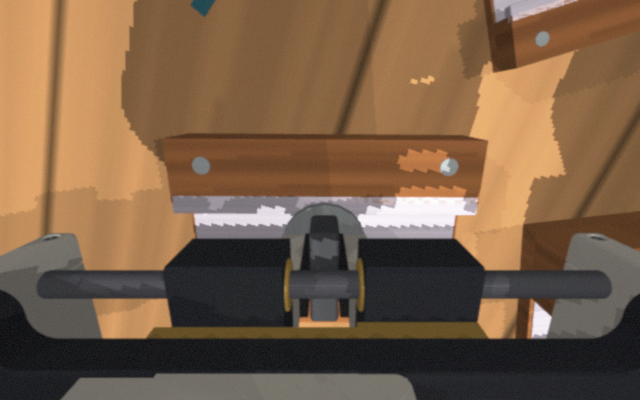

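```bash
python3 - <<'E'
from h import *
from cell import robot
np.set_printoptions(precision=2,suppress=True)
def p(m): s=robot.state();R=Ro.from_quat(s['tcp_rot']).as_matrix();print(m,round(s['time_s'],2),s['tcp_pos'],s['wrist_force'],s['wrist_torque'],round(s['gripper_width'],2),'psi',np.degrees(np.arctan2(R[1,0],R[0,0])).round(1));return s
P=[601.7,-224.75,112.3]
for a in (96,102,108,114,120,140,150,160):
    robot.goto(P,quat(-72.8-a));s=p(a)
    if np.linalg.norm(s['wrist_force'][:2])>25: break
wsnap(robot,'wt2')
E
```

```text
96 21.54 [ 601.65 -224.97  112.4 ] [-0.55 -3.3   3.98] [-0.76  0.37 -0.04] 13.65 psi -168.5
102 21.79 [ 601.52 -225.09  112.4 ] [-1.28 -3.79  4.68] [-1.36  0.49 -0.03] 13.95 psi -174.5
108 22.04 [ 601.54 -225.05  112.38] [-1.2  -3.35  4.52] [-1.45  0.6   0.06] 13.81 psi 179.4
114 22.29 [ 601.61 -224.96  112.4 ] [-1.39 -4.04  5.25] [-1.36  0.56  0.04] 13.65 psi 173.4
120 22.54 [ 601.67 -224.9   112.39] [-1.51 -3.23  4.84] [-1.14  0.53  0.07] 13.65 psi 167.4
140 22.97 [ 601.6  -224.72  112.36] [-2.28 -3.19  5.99] [-0.88  0.56  0.1 ] 13.99 psi 147.4
150 23.26 [ 601.65 -224.66  112.37] [-1.78 -2.95  5.85] [-0.68  0.51  0.02] 13.73 psi 137.4
160 23.55 [ 601.65 -224.59  112.37] [-1.74 -0.74  5.44] [-0.57  0.5  -0.  ] 13.82 psi 127.4
```

View pics/wt2.png

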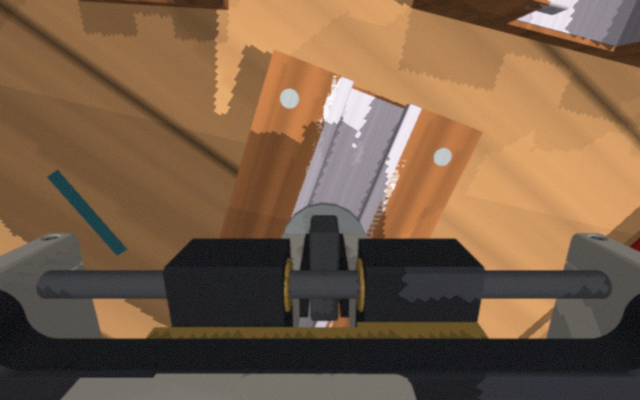

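```bash
python3 - <<'E'
from h import *
from cell import robot
np.set_printoptions(precision=2,suppress=True)
def p(m): s=robot.state();print(m,round(s['time_s'],2),s['tcp_pos'],s['wrist_force'],s['wrist_torque'],round(s['gripper_width'],2))
robot.gripper_open();p('open')
robot.movel([601.7,-224.75,210],quat(-72.8-160),rate=100);robot.wait(.2);p('up')
wsnap(robot,'wf1')
d=robot.snapshot('scene');cv2.imwrite('pics/sf.png',cv2.resize(d['img'][240:360,220:400,::-1],None,fx=4,fy=4))
E
```

```text
open 24.88 [ 601.7  -224.75  112.28] [ 0.36 -0.18  0.23] [ 0.07 -0.15 -0.04] 87.76
up 26.2 [ 601.49 -224.73  209.29] [ 0.38 -0.18 -0.35] [ 0.12 -0.15  0.03] 87.82
```

View pics/wf1.png

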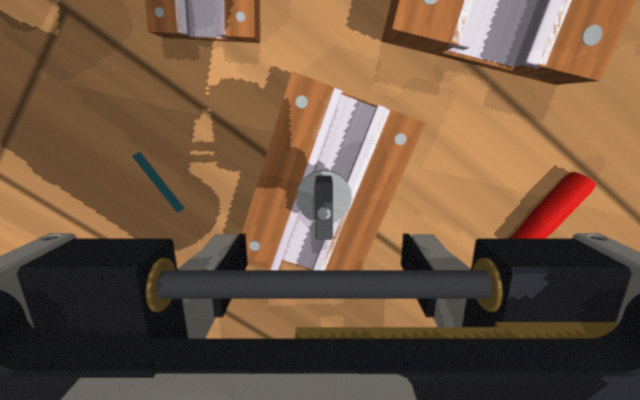

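View pics/sf.png

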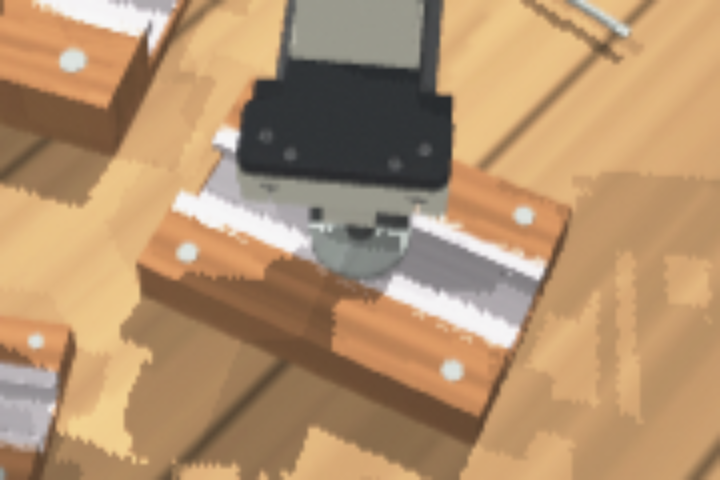

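```bash
python3 - <<'E'
from h import *
from cell import robot
np.set_printoptions(precision=2,suppress=True)
he=load('wf1.pkl')['hand_eye']; tgt=np.array([601.7,-224.75,20.])
print(robot.state()['joint_pos'])
for sgn in (1,-1):
  a=np.radians(17.2); s=sgn*np.array([np.cos(a),np.sin(a),0])
  for ce in (35,42,50):
    for dist in (200,260):
      for flip in (1,-1):
        e=np.radians(ce); zc=np.cos(e)*s-np.sin(e)*np.array([0,0,1])
        xc=np.cross(zc,[0,0,1]);xc/=np.linalg.norm(xc);xc*=flip; yc=np.cross(zc,xc)
        T=np.eye(4);T[:3,:3]=np.stack([xc,yc,zc],1);T[:3,3]=tgt-dist*zc
        W=T@np.linalg.inv(he); q=Ro.from_matrix(W[:3,:3]).as_quat()
        tip=W[:3,3]+W[:3,2]*66
        r=robot.inverse_kinematics(W[:3,3],q); print(sgn,ce,dist,flip,W[:3,3],tip,r)
E
```

```text
[-0.05  0.37 -0.17 -0.   -1.03 -0.87]
1 35 200 1 [ 507.23 -253.8    32.17] [ 567.11 -235.28   11.5 ] [-1.04  0.77 -0.43 -1.67 -1.19 -1.96]
1 35 200 -1 [ 558.54 -238.3   108.71] [ 597.57 -226.21   56.88] [-0.42  0.34 -0.35 -0.92 -0.54 -0.12]
1 35 260 1 [ 460.28 -268.33   66.58] [ 520.16 -249.81   45.91] [-1.11  0.68 -0.46 -1.58 -1.22 -2.02]
1 35 260 -1 [ 511.59 -252.84  143.13] [ 550.62 -240.74   91.29] [-0.48  0.25 -0.39 -0.87 -0.61 -0.14]
1 42 200 1 [ 509.35 -253.14   44.12] [ 566.38 -235.51   15.97] [-0.97  0.65 -0.43 -1.61 -1.05 -2.11]
1 42 200 -1 [ 569.19 -235.01  113.56] [ 601.89 -224.87   57.14] [-0.29  0.33 -0.36 -0.65 -0.5  -0.46]
1 42 260 1 [ 466.76 -266.33   84.27] [ 523.79 -248.69   56.11] [-1.03  0.55 -0.46 -1.52 -1.08 -2.2 ]
1 42 260 -1 [ 526.6  -248.19  153.71] [ 559.3  -238.05   97.29] [-0.34  0.23 -0.4  -0.61 -0.57 -0.48]
1 50 200 1 [ 513.46 -251.87   57.33] [ 566.19 -235.57   21.14] [-0.86  0.53 -0.41 -1.5  -0.88 -2.34]
1 50 200 -1 [ 581.95 -231.06  117.4 ] [ 606.83 -223.34   56.76] [-0.18  0.35 -0.38 -0.38 -0.52 -0.79]
1 50 260 1 [ 476.62 -263.28  103.29] [ 529.35 -
[... 685 characters left out ...]
4.21 -214.49  113.56] [ 601.51 -224.63   57.14] [ 0.03  0.73  0.07  0.14 -1.44  1.78]
-1 42 260 1 [ 736.64 -183.17   84.27] [ 679.61 -200.81   56.11] [ 0.09  1.23  0.72  0.23 -2.18 -1.34]
-1 42 260 -1 [ 676.8  -201.31  153.71] [ 644.1  -211.45   97.29] [ 0.04  0.76  0.22  0.13 -1.56  1.79]
-1 50 200 1 [ 689.94 -197.63   57.33] [ 637.21 -213.93   21.14] [ 0.07  1.09  0.45  0.2  -1.9  -1.38]
-1 50 200 -1 [ 621.45 -218.44  117.4 ] [ 596.57 -226.16   56.76] [ 0.01  0.65 -0.03  0.12 -1.28  1.8 ]
-1 50 260 1 [ 726.78 -186.22  103.29] [ 674.05 -202.53   67.11] [ 0.08  1.11  0.61  0.2  -2.04 -1.36]
-1 50 260 -1 [ 658.3  -207.04  163.36] [ 633.41 -214.76  102.72] [ 0.03  0.65  0.1   0.11 -1.41  1.81]
```

```bash
python3 - <<'E'
from h import *
from cell import robot
robot.goto_joints(robot.inverse_kinematics([526.6,-248.19,153.71], (lambda: None)() or 0) if False else [-0.34,0.23,-0.40,-0.61,-0.57,-0.48])
print(robot.state()['time_s'])
d=wsnap(robot,'wf2')
im=cv2.rotate(d['img'][:,:,::-1],cv2.ROTATE_180);cv2.imwrite('pics/wf2r.png',im)
cv2.imwrite('pics/wf2z.png',cv2.resize(im[130:280,230:410],None,fx=4,fy=4,interpolation=cv2.INTER_CUBIC))
E
```

```text
26.9333
```

View pics/wf2z.png

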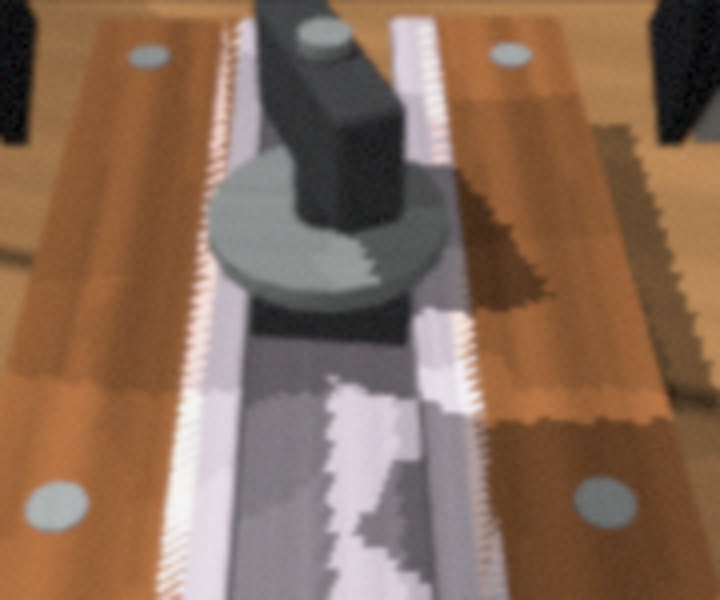

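```bash
python3 - <<'E'
from cell import robot
print(robot.state()['wrist_force'],robot.state()['time_s']); robot.job_done()
E
```

```text
[-0.20175483  0.01619824  0.91673892] 26.9833
the job is handed in; nothing more can be done
```

I took the bar-nut T-bolt from the middle rack pocket and lowered its head lengthwise into the middle of the medium jig's slot. The collar touched the block at about the expected height, with 5 N of force. I then turned it 160° clockwise in steps, let go and backed away, and handed the job in at 27.0 s.

- **Order of turning:** There was almost no side load up to 90°. Side forces of about 3–4 N started between 90° and 96°, which I read as the head striking the channel walls. From there the nut turned on the bolt, so it should be about 60° tighter; I worked that out from the turn, as nothing measures it directly.
- **Last pictures:** The collar lies flat and centred over the slot. The head spans the whole mouth under the lips, about 5–10° beyond square, as expected at the wall stop. The bar stands at the angle I turned it to.
- **Forces and checks:** The gripper was clear of everything at hand-in, and the highest wrist force I read was under 10 N. None of my checks failed or disagreed; the wrist torque readings were too noisy to show the nut's 0.12 N m clearly.

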